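# Walk the sharpening block round to the fence

### The arm

A 7-joint arm with a two-finger parallel gripper is mounted at the origin on a cart in front of the work surface, level with it; the furniture and walls round the work are solid. World frame = base frame: x ahead of the robot, y to its left, z up, the work surface at z = 0. Lengths are in mm, angles in rad, forces in N, time in s.
With the tool pointing down it reaches from about 425 to 950 mm from the base axis. Payload 16.7 kg.
Tool frame: the origin (TCP) lies at the very end of the fingers, on their centre line; the grasp point (between the pads) lies bot.tcp_to_grasp behind it (bot.tcp_to_grasp is the distance from the TCP to the grasp point, in mm); z points along the fingers, y is the line along which they close (so a half turn about z gives the same grasp; the last joint's range is limited). The gripper opens to 94 mm and grips with 3 to 60 N. Pads are 16 mm wide; open, the fingers measure 119 mm over their backs; the gripper's body (75 mm by 177 mm) begins 78 mm behind the grasp point.
Start: joints at [-1.329, 0.426, 0.074, 1.606, -0.034, 1.111, -0.067], TCP at [257.127, 624.067, 205.467] pointing down, gripper open.
Joint ranges: [-2.85, 2.85], [-0.5, 2.14], [-1.23, 1.37], [0.21, 2.46], [-1.02, 4.16], [0.16, 2.05], [-2.73, 2.73]. Speed limits (rad/s): [1.89, 1.89, 2.39, 2.39, 3.01, 3.01, 3.01].

### API

Orientations are given as a unit quaternion [x, y, z, w].
In Python, from plant import bot, optics, ticket gives the robot as it stands (bot), with the cameras (optics) and the job (ticket).
- The arm moves only by the shell command python3 steer.py FILE [FORCE], which reads ROWS from the file FILE. ROWS is one flat JSON list of numbers that holds 1 to 10 rows one after another, with no inner brackets; each row has 7 numbers: the finger opening in mm, then dx, dy, dz in fractions of the full range, 1 being 75 cm, then a rotation vector rx, ry, rz in a scale on which 1.0 is pi rad; each row is the pose to reach, as a shift and turn from the pose commanded when the command began, along the tool's axes at that moment; what a row does not reach only later rows make up. A row lasts 1/12 s, in which the tool goes at most 41.7 mm and 0.125 rad, less where a joint would pass 70% of its speed; a pose out of reach is approached as far as the arm can. The fingers move at their own pace and stop on an object; FORCE is the grip in N (left out, the last holds). Time passes only in rows, so rows that do not move let the fingers close. It prints the time, the measured TCP pose, the force, the opening and the grip force at its end. No shift or turn number may pass 1 either way. Input that does not fit is refused with a message, and nothing moves.
- bot.get_state(): the state, without advancing time (a new reading comes with each control period).
- optics.camera(name): name is "scene" or "side" or "wrist"; returns the picture (420x560x3 uint8, red, green, blue); there is no depth.
- optics.calibration(name): a dict with "fx", "fy", "cx", "cy" (pixels), "dist_coeffs" ([k1, k2, p1, p2, k3] as OpenCV has them; the pictures are not rectified), "R" (3x3) and "t" (3): a world point X has camera coordinates R X + t; the wrist camera has in their place "mount" (4x4, takes a point from camera to tool coordinates, whose origin is the TCP and whose axes are the flange's). Camera axes: x right, y down, z forward; pixel columns grow to the right and rows downward; lengths in mm; the calibration is good to about 2 mm. A picture is of the moment at which its call begins: read the wrist's pose just before it. calibration takes no time and is no camera call.
- ticket.finish_job(): hands the job in; it is judged then, once.
The state is a dict: "time": time; "joint_pos": joint angles; "dq": joint speeds; "joint_torque": joint torques, N m; "eef_pos": TCP position; "tool_rot": TCP orientation; "force": force on the tool from outside, world axes, zero at the start; "wrist_torque": the same for the moment, N m; "gripper_width": finger opening in mm; "finger_force": force on a finger pad.
Only numpy, scipy, OpenCV 4.12 (cv2) and the standard library are available. Lean on these libraries where they do the work, as an engineer would, in place of code of your own. Each camera call takes 0.05 s, during which the arm holds its last target. There are 200 camera calls.

### The job

The heavy sharpening block stands askew in front of the blue fence. Without picking it up, walk it round with pushes, at one corner and then another as needed, until one of its long sides faces the fence squarely while the block is still a finger's breadth clear of the fence; then push it up until that long side lies flat against the fence, within the fence's length, and draw the fingers back clear. Never lift or tip the block, and leave the other things on the table where they are.

Things in the scene. Friction and masses are not known exactly. Their poses are not given: they have to be found in the camera images.
- stone_block: Twin sharpening stone: dark cast base, a brick-red and a white stone on top; one loose rigid block 180 long x 92 wide x 48 high, 0.7 to 1 kg; too wide for the gripper. Origin: centre of underside; x across the width (long sides at x = -46 and +46), y along the length, z up. Base 34 high, upright sides. Either long side may go to the fence. Dry friction: about 4 to 12 N to push; stays where left.
- fence: Fixed blue steel angle (bench stop), 300 long, 40 high. Origin: at table height under the middle of its flat upright face toward the robot; that face is the plane x = 0 of this frame, y = -150 to +150. x points away from the robot into the fence (flange 6 thick, bolted foot behind it to x = 52), z up. The block stands on its negative x side.
- twist_timer: Bystander, loose: round kitchen timer, red top on white base, 68 dia x 56 high. Origin: centre of its underside.
- peeler: Bystander, loose: white-handled vegetable peeler lying flat, 170x25x18. Origin: centre of its underside.
- marker: Bystander, loose: blue and white marker pen lying flat, 135 long, 17 thick. Origin: centre of its underside.
- spice_2: Bystander, loose: spice jar with yellow cap, 45 dia x 100 high. Origin: centre of its underside.

How it is judged (in metres and radians):
On the way:
1. the block has been turned until a long side faces the fence (within about 8.5 degrees), still at least 8 mm clear of it (angle between the x axis of stone_block and the x axis of fence, either way round below 0.15 rad and x of stone_block in the frame of fence between -0.25 and -0.061 m), for 0.2 s.
At the end, for the whole second after the job is handed in: A long side of the block lies along the fence within 2.3 degrees, the gap at mid-length under 6 mm, the block no more than about 2 mm past either end of the fence (centre within 62 mm of the fence's middle), standing flat on the table and at rest (angle between the x axis of stone_block and the x axis of fence, either way round below 0.04 rad and x of stone_block in the frame of fence between -0.052 and -0.04 m and y of stone_block in the frame of fence between -0.062 and 0.062 m and height (world z) of stone_block below 0.004 m and angle between stone_block's own z axis and vertical below 0.03 rad and linear speed of stone_block below 0.01 m/s); the robot touches nothing.
It fails at once if the block is lifted or tipped (raised over 8 mm or tilted over 7 degrees) (height (world z) of stone_block above 0.008 m or angle between stone_block's own z axis and vertical above 0.12 rad).
It fails at once if another thing on the table is moved by more than 20 mm (distance of any of twist_timer, peeler, marker, spice_2 from where it was at the start of the episode above 0.02 m).
It also fails if it takes over 61 s, if anything falls off the work surface, if the arm or the gripper's body presses on something with over 40 N, if the wrist force passes 120 N, or if a joint passes its speed limit or range.

## Working session

There is one attempt and no reset: what is moved stays moved. The work goes in short steps, Python scripts to look and compute and a shell command to move; the robot and the scene stay as the last step left them, time stands still between calls to the robot, and variables do not carry over. Pictures are saved under pics/ and viewed, at most 10 in all, crops included, and the job is handed in when it is done.

```bash
ls; mkdir -p pics; python3 - <<'E'
from plant import bot, optics, ticket
import cv2,numpy as np
s=bot.get_state();print(s['eef_pos'],s['tool_rot'],s['force'],s['gripper_width'],s['time'],bot.tcp_to_grasp)
for n in ("scene","side"):
    c=optics.calibration(n);print(n,c)
    cv2.imwrite(f'pics/{n}0.png',cv2.resize(optics.camera(n)[:,:,::-1],(800,600),interpolation=cv2.INTER_CUBIC))
E
```

```text
pics
plant.py
steer.py
[256.99228288 623.68552538 204.76503018] [ 1.94174185e-01  9.80966852e-01 -6.44729893e-04 -7.94785683e-05] [-1.01378313  0.18815619  0.1722441 ] 93.9725157701833 0.0 18.8
scene {'fx': 396.5659036598424, 'fy': 396.5659036598424, 'cx': 278.18338742298783, 'cy': 211.33309180126543, 'dist_coeffs': array([0.0338853, 0.       , 0.       , 0.       , 0.       ]), 'R': array([[ 0.78032354, -0.62512731,  0.01763601],
       [-0.41654129, -0.54057442, -0.73093957],
       [ 0.46646386,  0.56302322, -0.68221428]]), 't': array([-426.91503456,  260.68547913, 1008.05586069])}
side {'fx': 504.2007207723777, 'fy': 504.2007207723777, 'cx': 272.63155109028247, 'cy': 205.48708004804877, 'dist_coeffs': array([-0.16021798,  0.        ,  0.        ,  0.        ,  0.        ]), 'R': array([[-0.98705471, -0.15990381,  0.01240054],
       [-0.09457784,  0.5178765 , -0.85021113],
       [ 0.12953005, -0.84037771, -0.5262958 ]]), 't': array([ 533.26258347,   82.33035412, 1371.23079549])}
```

View pics/scene0.png

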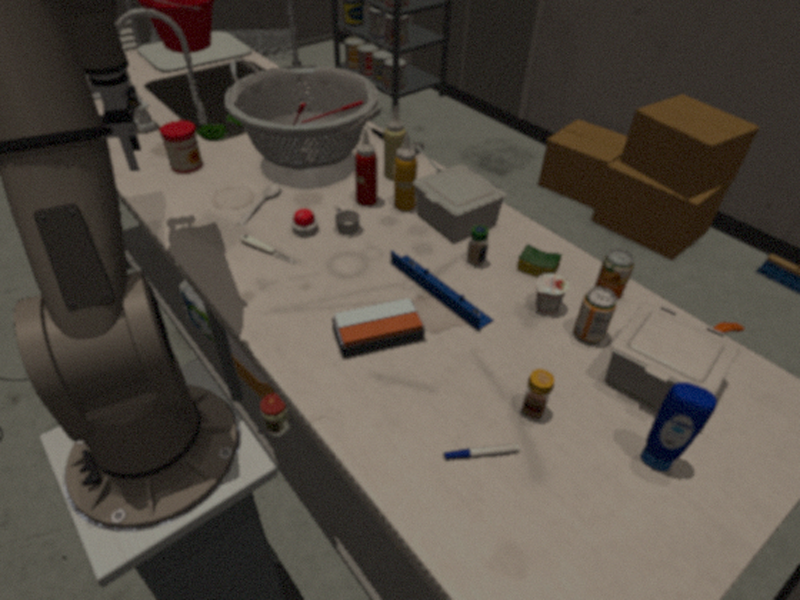

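View pics/side0.png

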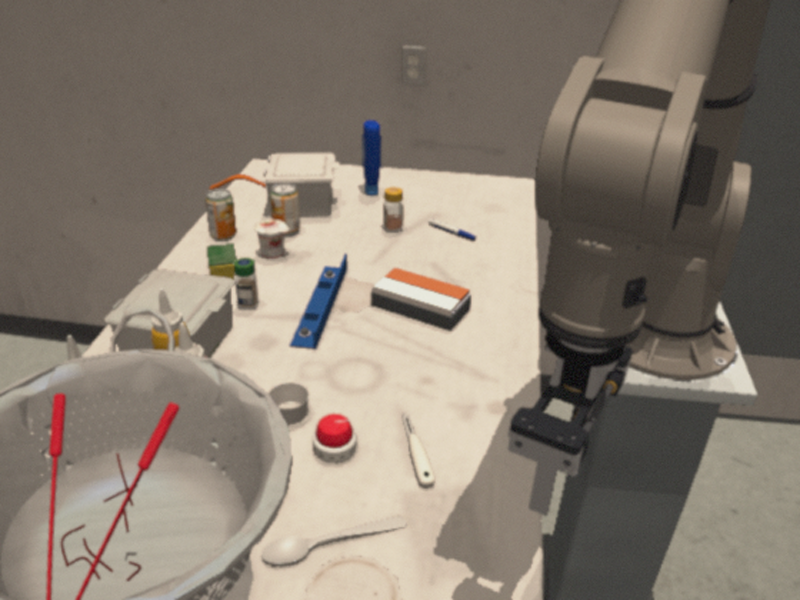

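The scene picture shows the block around (378,328), the fence from (392,258) to (490,322), the timer at (304,220), the peeler at (265,247), the marker at (480,452) and spice_2 at (537,395). I'll enlarge the block and fence.

```bash
cat > h.py <<'E'
from plant import bot, optics, ticket
import cv2,numpy as np
def w(n,pts,z):
    c=optics.calibration(n);K=np.array([[c['fx'],0,c['cx']],[0,c['fy'],c['cy']],[0,0,1]])
    u=cv2.undistortPoints(np.array(pts,float).reshape(-1,1,2),K,c['dist_coeffs'])[:,0]
    R=c['R'];o=-R.T@c['t'];d=np.c_[u,np.ones(len(u))]@R
    z=np.broadcast_to(z,len(d))
    return o+d*((z-o[2])/d[:,2])[:,None]
def proj(n,X):
    c=optics.calibration(n);K=np.array([[c['fx'],0,c['cx']],[0,c['fy'],c['cy']],[0,0,1]])
    return cv2.projectPoints(np.array(X,float),cv2.Rodrigues(c['R'])[0],c['t'],K,c['dist_coeffs'])[0][:,0]
def block(x,y,a,z=0,hw=46,hl=90):
    c,s=np.cos(a),np.sin(a);p=np.array([[-hw,-hl],[hw,-hl],[hw,hl],[-hw,hl]])@np.array([[c,s],[-s,c]])
    return np.c_[p+[x,y],np.full(4,z)]
def crop(n,f,x0,y0,k,wd,ht):
    im=optics.camera(n)[y0:y0+ht,x0:x0+wd,::-1]
    im=cv2.resize(im,None,fx=k,fy=k,interpolation=cv2.INTER_CUBIC)
    cv2.imwrite(f'pics/{f}.png',cv2.convertScaleAbs(im,alpha=1.3));
E
python3 - <<'E'
from h import *
crop('scene','sc1',225,170,6,130,85);crop('side','si1',200,173,6,133,78)
E
```

```text
(no output)
```

View pics/sc1.png

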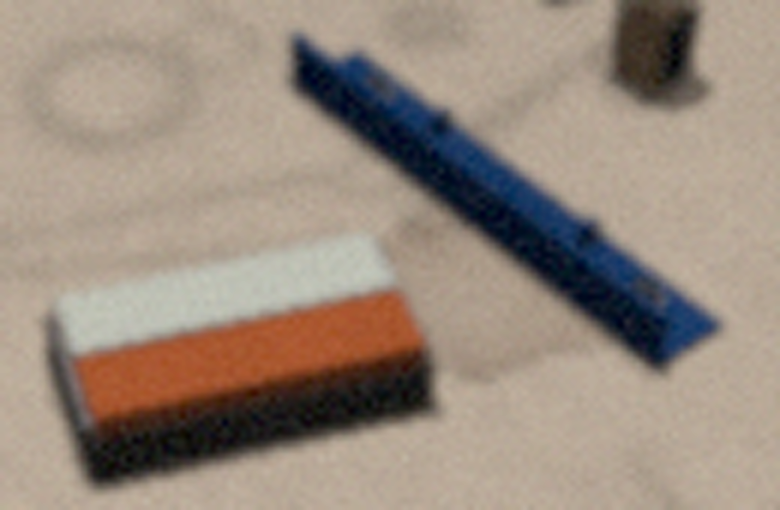

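View pics/si1.png

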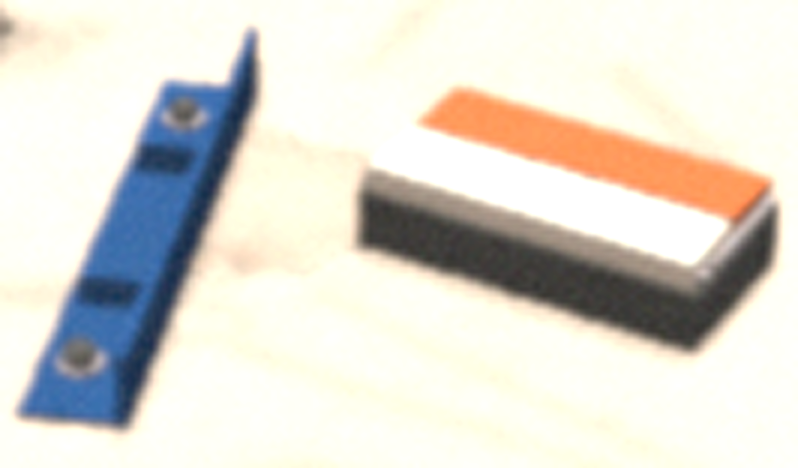

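Scene crop: block underside corners at (95,483) and (432,410), fence face bottom from (295,82) to (662,370). Side crop: block underside corners at (362,245), (693,352) and (775,268), fence face bottom from (125,428) to (253,100).

```bash
python3 - <<'E'
from h import *
from scipy.optimize import least_squares
sc=lambda p:np.array(p)/6+[225,170]-.42
si=lambda p:np.array(p)/6+[200,173]-.42
np.set_printoptions(precision=1,suppress=True)
print('blk sc',w('scene',sc([[95,483],[432,410]]),0)); print('blk si',w('side',si([[362,245],[693,352],[775,268]]),0))
print('fence sc',w('scene',sc([[295,82],[662,370]]),0),'si',w('side',si([[125,428],[253,100]]),0), 'top', w('scene',sc([[295,35]]),40),w('side',si([[255,30]]),40))
o7=lambda p:np.array(p)*.7-.15
print('timer',w('scene',o7([[304,228]]),0),w('side',o7([[335,452]]),10))
print('peeler',w('scene',o7([[242,238],[297,262]]),5),w('side',o7([[405,413],[428,482]]),5))
print('marker',w('scene',o7([[445,455],[518,450]]),8)); print('spice',w('scene',o7([[535,412]]),0),w('side',o7([[393,226]]),0))
print('jar2',w('scene',o7([[478,260]]),0))
E
```

```text
blk sc [[383.8 -25.3   0. ]
 [547.3 -89.8   0. ]]
blk si [[578.9  -9.1   0. ]
 [413.8  53.    0. ]
 [381.4 -24.3   0. ]]
fence sc [[ 655.8  160.9    0. ]
 [ 660.4 -141.4    0. ]] si [[ 654.4  156.     0. ]
 [ 659.9 -136.3    0. ]] top [[651.5 156.   40. ]] [[ 658.7 -139.1   40. ]]
timer [[560.6 413.3   0. ]] [[556.  422.5  10. ]]
peeler [[408.2 465.1   5. ]
 [468.4 296.4   5. ]] [[464.9 309.4   5. ]
 [410.  454.8   5. ]]
marker [[ 391.1 -328.     8. ]
 [ 500.4 -400.3    8. ]]
spice [[ 592.7 -361.1    0. ]] [[ 592.1 -371.     0. ]]
jar2 [[832.6  35.3   0. ]]
```

The rows are not in the units I measure in: shifts go in shares of 75 cm and turns go in shares of pi rad. I convert before sending: -349 mm / 750 = -0.4653, -261 mm / 750 = -0.348, -0.407 rad / 3.1416 = -0.1296.

```bash
echo '[94, -0.0467, -0.0347, 0, 0, 0, -0.0318, 94, -0.0933, -0.0693, 0, 0, 0, -0.0637, 94, -0.14, -0.104, 0, 0, 0, -0.0955, 94, -0.1867, -0.1387, 0, 0, 0, -0.1296, 94, -0.2333, -0.1733, 0, 0, 0, -0.1296, 94, -0.28, -0.208, 0, 0, 0, -0.1296, 94, -0.3267, -0.2427, 0, 0, 0, -0.1296, 94, -0.3733, -0.2773, 0, 0, 0, -0.1296, 94, -0.42, -0.3133, 0, 0, 0, -0.1296, 94, -0.4653, -0.348, 0, 0, 0, -0.1296]' > mv.in && python3 steer.py mv.in; echo '[94, 0, 0, 0, 0, 0, 0, 94, 0, 0, 0, 0, 0, 0]' > mv.in && python3 steer.py mv.in
```

```text
time: 1.03
eef_pos: [471.4, 264.4, 205.6]
tool_rot: [-0.008, 1.0, 0.0, 0.0]
force: [0.2, 0.8, -0.0]
gripper_width: 93.8
finger_force: 0.0
time: 1.2
eef_pos: [471.9, 263.9, 205.6]
tool_rot: [-0.006, 1.0, -0.0, 0.0]
force: [0.1, 0.9, -1.1]
gripper_width: 94.1
finger_force: 0.0
```

In the tool's units: -404 mm / 750 = -0.5387, -364 mm / 750 = -0.4853.

```bash
echo '[94, 0.008, -0.0533, 0, 0, 0, 0, 94, 0.016, -0.1067, 0, 0, 0, 0, 94, 0.024, -0.1613, 0, 0, 0, 0, 94, 0.0333, -0.2147, 0, 0, 0, 0, 94, 0.0413, -0.2693, 0, 0, 0, 0, 94, 0.0493, -0.3227, 0, 0, 0, 0, 94, 0.0573, -0.3773, 0, 0, 0, 0, 94, 0.0667, -0.4307, 0, 0, 0, 0, 94, 0.0747, -0.4853, 0, 0, 0, 0, 94, 0.0827, -0.5387, 0, 0, 0, 0]' > mv.in && python3 steer.py mv.in; echo '[94, 0, 0, 0.0533, 0, 0, 0, 94, 0, 0, 0.1067, 0, 0, 0, 94, 0, 0, 0.1333, 0, 0, 0, 94, 0, 0, 0.1333, 0, 0, 0]' > mv.in && python3 steer.py mv.in
```

```text
time: 2.03
eef_pos: [414.9, -139.5, 205.8]
tool_rot: [-0.009, 1.0, 0.0, 0.0]
force: [0.8, 0.7, -0.8]
gripper_width: 94.2
finger_force: 0.0
time: 2.37
eef_pos: [413.1, -137.5, 102.2]
tool_rot: [-0.009, 1.0, -0.0, -0.003]
force: [-0.6, 0.2, 0.5]
gripper_width: 93.8
finger_force: 0.0
```

```bash
echo '[94, 0.0013, 0, 0.04, 0, 0, 0, 94, 0.0027, 0, 0.08, 0, 0, 0, 94, 0.004, 0, 0.1173, 0, 0, 0, 94, 0.004, 0, 0.1173, 0, 0, 0, 94, 0.004, 0, 0.1173, 0, 0, 0]' > mv.in && python3 steer.py mv.in; python3 - <<'E'
from h import *
crop('scene','sc2',180,150,4,200,140)
E
```

```text
time: 2.78
eef_pos: [412.3, -138.2, 18.0]
tool_rot: [-0.008, 1.0, 0.0, -0.001]
force: [0.6, -0.4, 0.2]
gripper_width: 93.7
finger_force: 0.0
```

View pics/sc2.png

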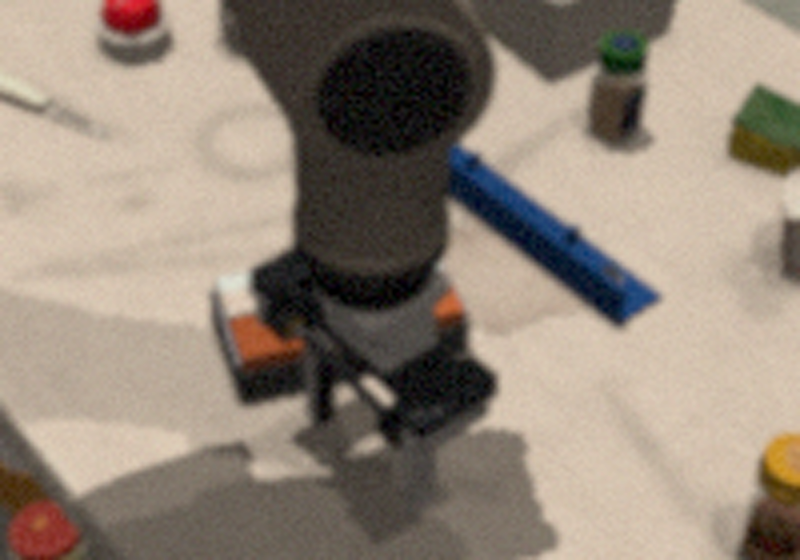

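The lead finger, at about (320,410) in the crop, stands beside the near end of the block's long side, with the block undisturbed. Next I swing the block.

In the tool's units: 90 mm / 750 = 0.12, 82 mm / 750 = 0.1093.

```bash
echo '[94, 0, 0.016, 0, 0, 0, 0, 94, 0, 0.032, 0, 0, 0, 0, 94, 0, 0.0453, 0, 0, 0, 0, 94, 0, 0.056, 0, 0, 0, 0, 94, 0, 0.0667, 0, 0, 0, 0, 94, -0.0013, 0.0773, 0, 0, 0, 0, 94, -0.0027, 0.088, 0, 0, 0, 0, 94, -0.0053, 0.0987, 0, 0, 0, 0, 94, -0.0093, 0.1093, 0, 0, 0, 0, 94, -0.0133, 0.12, 0, 0, 0, 0]' > mv.in && python3 steer.py mv.in; python3 - <<'E'
from h import *
crop('scene','sc3',180,150,4,200,140);crop('side','si3',200,173,6,133,78)
E
```

```text
time: 3.67
eef_pos: [420.5, -47.9, 17.5]
tool_rot: [-0.008, 1.0, -0.0, -0.0]
force: [-3.0, -4.1, 2.8]
gripper_width: 93.8
finger_force: 2.4
```

View pics/si3.png

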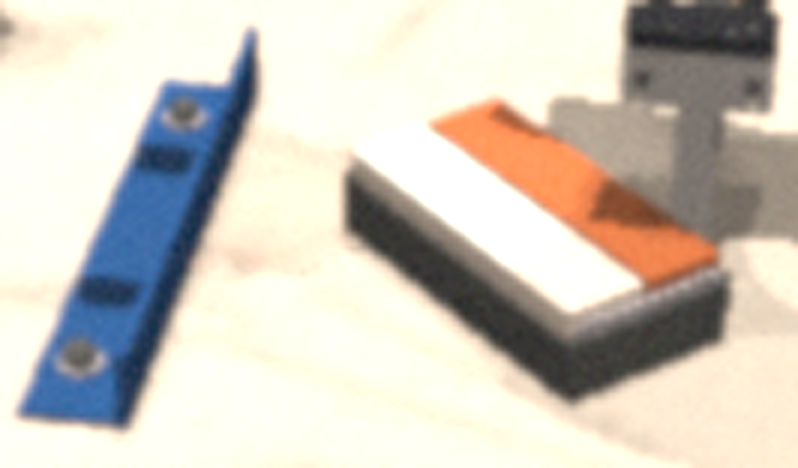

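The block is turning, with underside corners now at (347,230), (572,403) and (725,335) in the side crop.

```bash
cat >> h.py <<'E'
def fit(C,D,A):  # side-crop (200,173,x6) underside corners: far-left, near-left, near-right
    p=w('side',np.array([C,D,A])/6+[200,173]-.42,0)[:,:2]
    u=p[0]-p[1];v=p[2]-p[1]
    a=np.arctan2(u[1],u[0]) # long dir, near->far
    print(p.round(1).tolist(),'len',np.hypot(*u).round(1),np.hypot(*v).round(1),'centre',((p[0]+p[2])/2).round(1),'long dir deg',np.degrees(a).round(1))
E
python3 -c "
from h import *
fit([362,245],[693,352],[775,268]);fit([347,230],[572,403],[725,335])"
```

```text
[[578.9, -9.1], [413.8, 53.0], [381.4, -24.3]] len 176.4 83.8 centre [480.1 -16.7] long dir deg -20.6
[[588.5, -21.1], [463.4, 102.3], [400.4, 36.6]] len 175.7 91.0 centre [494.4   7.8] long dir deg -44.6
```

In the tool's units: 57 mm / 750 = 0.076, -54 mm / 750 = -0.072.

```bash
echo '[94, -0.0067, 0.0107, 0, 0, 0, 0, 94, -0.0133, 0.0213, 0, 0, 0, 0, 94, -0.0213, 0.032, 0, 0, 0, 0, 94, -0.0307, 0.0427, 0, 0, 0, 0, 94, -0.04, 0.0533, 0, 0, 0, 0, 94, -0.0507, 0.0613, 0, 0, 0, 0, 94, -0.0613, 0.0693, 0, 0, 0, 0, 94, -0.072, 0.076, 0, 0, 0, 0, 94, -0.072, 0.076, 0, 0, 0, 0]' > mv.in && python3 steer.py mv.in; python3 - <<'E'
from h import *
crop('side','si4',200,173,6,133,90)
E
```

```text
time: 4.52
eef_pos: [476.1, 10.7, 17.6]
tool_rot: [-0.009, 1.0, 0.0, 0.001]
force: [-0.2, 0.5, 0.7]
gripper_width: 93.8
finger_force: 0.0
```

View pics/si4.png

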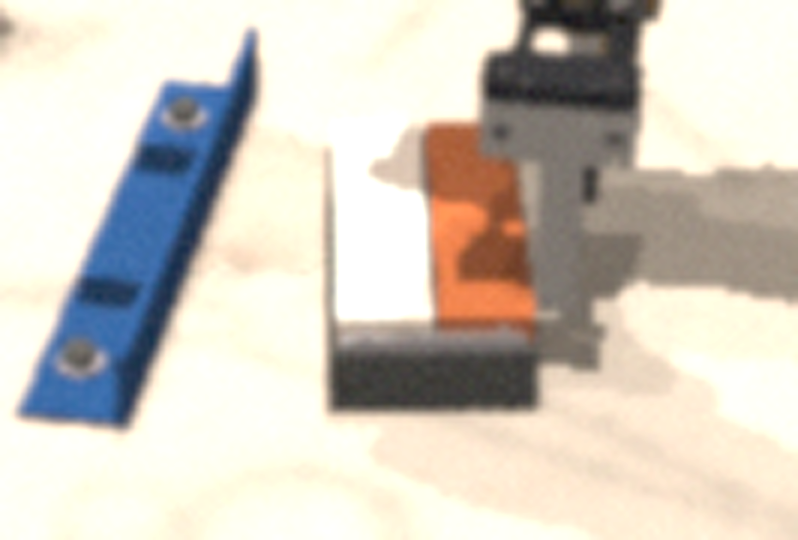

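The near-left corner is at (332,410), the near-right at (537,408), and the left upright side runs up to about (330,215).

```bash
python3 -c "
from h import *
fit([329,205],[332,410],[537,408])"
```

```text
[[601.4, -42.0], [567.5, 126.4], [478.2, 108.9]] len 171.8 91.0 centre [539.8  33.4] long dir deg -78.6
```

In the tool's units: -42 mm / 750 = -0.056, -36 mm / 750 = -0.048.

```bash
echo '[94, -0.008, 0, 0, 0, 0, 0, 94, -0.016, 0, 0, 0, 0, 0, 94, -0.024, 0, 0, 0, 0, 0, 94, -0.032, 0, 0, 0, 0, 0, 94, -0.04, 0, 0, 0, 0, 0, 94, -0.048, 0, 0, 0, 0, 0, 94, -0.056, 0, 0, 0, 0, 0, 94, -0.056, 0, 0, 0, 0, 0, 94, -0.056, 0, 0, 0, 0, 0, 94, -0.056, 0, 0, 0, 0, 0]' > mv.in && python3 steer.py mv.in; python3 - <<'E'
from h import *
crop('side','si5',200,173,6,133,90)
E
```

```text
time: 5.4
eef_pos: [516.2, 9.9, 17.6]
tool_rot: [-0.008, 1.0, -0.0, 0.0]
force: [-0.2, -0.2, -0.6]
gripper_width: 94.0
finger_force: 0.0
```

View pics/si5.png

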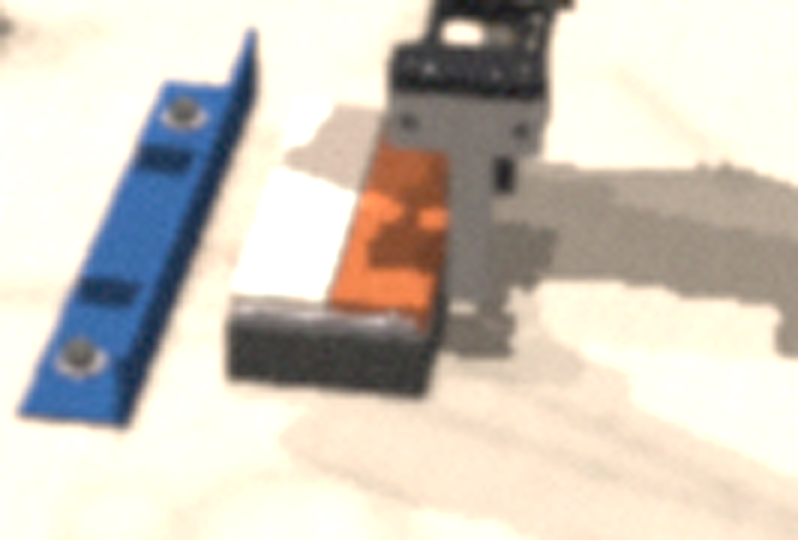

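The block's near end underside now runs from (228,380) to (427,395).

```bash
python3 -c "
from h import *
p=w('side',np.array([[228,380],[427,395]])/6+[200,173]-.42,0)[:,:2];v=p[0]-p[1];print(p,np.degrees(np.arctan2(v[1],v[0])))
f=w('side',np.array([[125,428],[253,100]])/6+[200,173]-.42,0);print(f)"
```

```text
[[617.78558609 112.1840942 ]
 [527.92579442 107.67672971]] 2.8715479257216696
[[ 654.36408471  156.02030385    0.        ]
 [ 659.91294402 -136.25917359    0.        ]]
```

In the tool's units: -36 mm / 750 = -0.048, -34 mm / 750 = -0.0453.

```bash
echo '[94, -0.0067, 0, 0, 0, 0, 0, 94, -0.0133, 0, 0, 0, 0, 0, 94, -0.02, 0, 0, 0, 0, 0, 94, -0.0267, 0, 0, 0, 0, 0, 94, -0.0333, 0, 0, 0, 0, 0, 94, -0.0387, 0, 0, 0, 0, 0, 94, -0.0427, 0, 0, 0, 0, 0, 94, -0.0453, 0, 0, 0, 0, 0, 94, -0.048, 0, 0, 0, 0, 0]' > mv.in && python3 steer.py mv.in; for i in 1 2; do :; done; echo '[94, -0.0013, 0, 0, 0, 0, 0, 94, -0.0027, 0, 0, 0, 0, 0]' > mv.in && python3 steer.py mv.in;echo '[94, -0.0013, 0, 0, 0, 0, 0, 94, -0.0027, 0, 0, 0, 0, 0]' > mv.in && python3 steer.py mv.in
```

```text
time: 6.2
eef_pos: [551.2, 10.6, 17.3]
tool_rot: [-0.008, 1.0, 0.0, -0.001]
force: [-7.3, 0.5, 5.2]
gripper_width: 93.7
finger_force: 3.5
time: 6.37
eef_pos: [551.4, 10.5, 17.0]
tool_rot: [-0.008, 1.0, 0.0, -0.003]
force: [-17.8, -1.5, 13.6]
gripper_width: 93.9
finger_force: 9.2
time: 6.53
eef_pos: [551.5, 10.5, 16.7]
tool_rot: [-0.008, 1.0, 0.0, -0.004]
force: [-27.7, -1.5, 22.0]
gripper_width: 94.0
finger_force: 14.1
```

The force rose sharply while motion stopped, so the block is seated on the fence. I'll back off and look.

In the tool's units: -180 mm / 750 = -0.24, -150 mm / 750 = -0.2.

```bash
echo '[94, 0.004, 0, 0, 0, 0, 0, 94, 0.0133, 0, 0, 0, 0, 0, 94, 0.0333, 0, 0, 0, 0, 0, 94, 0.06, 0, 0, 0, 0, 0, 94, 0.06, 0, -0.04, 0, 0, 0, 94, 0.06, 0, -0.0933, 0, 0, 0, 94, 0.06, -0.04, -0.1467, 0, 0, 0, 94, 0.06, -0.0867, -0.2, 0, 0, 0, 94, 0.06, -0.1333, -0.24, 0, 0, 0, 94, 0.06, -0.1333, -0.24, 0, 0, 0]' > mv.in && python3 steer.py mv.in; python3 - <<'E'
from h import *
crop('side','si6',200,173,6,133,90)
E
```

```text
time: 7.37
eef_pos: [513.3, -93.1, 201.1]
tool_rot: [-0.007, 1.0, 0.0, 0.002]
force: [0.6, 0.2, 0.3]
gripper_width: 94.1
finger_force: 0.0
```

View pics/si6.png

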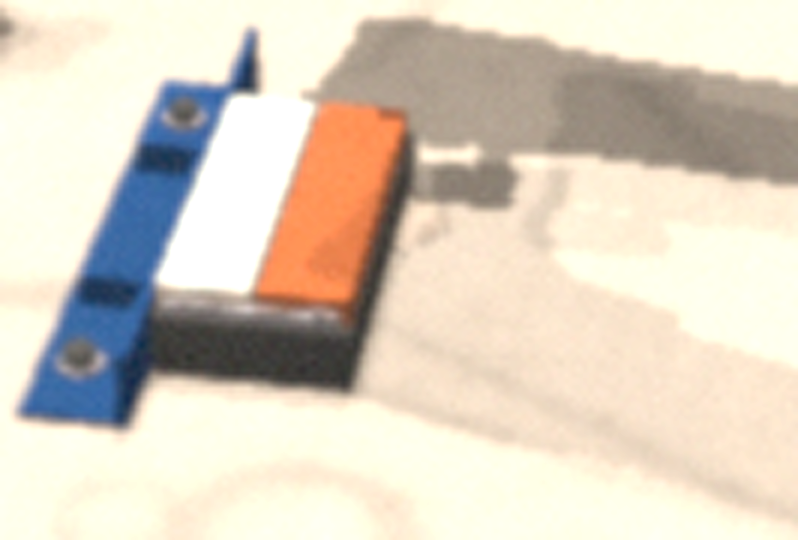

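The block lies along the fence with no visible gap, its near end underside running from about (152,373) to (352,390). A quick check of y and angle follows.

```bash
python3 -c "
from h import *
p=w('side',np.array([[152,373],[352,390],[411,190]])/6+[200,173]-.42,0)[:,:2];v=p[0]-p[1];print(p,np.degrees(np.arctan2(v[1],v[0])));v=p[1]-p[2];print(np.degrees(np.arctan2(v[1],v[0]))-90)
print('top stone left edge',w('side',np.array([[160,285],[232,93]])/6+[200,173]-.42,48))"
```

```text
[[652.68481074 113.01063666]
 [561.56169329 109.83895956]
 [564.16584297 -63.05830007]] 1.9934609851779281
0.8629142225447453
top stone left edge [[647.21171163 112.74785829  48.        ]
 [652.93924401 -59.73629085  48.        ]]
```

```bash
python3 -c "
from plant import bot, optics, ticket
print(ticket.finish_job())"
```

```text
the job is handed in; nothing more can be done
None
```

I handed the job in with the block's long side flat against the fence: about 1° off square, roughly 14 mm off the fence's middle, no visible gap. It took about 7.5 s, the fingers are clear, and I never touched the other things; no verdict came back.

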